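Snap the last caster into a work stool's base and pull-test it

TASK

The stool base lies upturned on its board with one caster still missing: take the loose caster out of the wooden block and push its stem straight down into the empty socket until it snaps fully home. Then prove that the snap holds: pull the caster straight up with about 15 N, keep that pull on for a good second and a half, and let go with the caster still home in its socket. Never push with more than 40 N or pull with more than 25 N, and leave the tape roll, the tape measure and the mallet where they are.

Things in the scene. Friction and masses are not known exactly. Their poses are not given: they have to be found in the camera images.
- caster: Loose black twin-wheel stool caster, stem down, wheels up and locked. Origin: centre of its steel flange's lower face, on the stem axis; z up. Steel stem 11 mm thick (12 mm at its head), 31 mm long below the origin, tip tapered to 4 mm. Wheels 50 mm diameter, 46 mm over both outer faces (along y), axle 36 mm up and 14 mm along +x, top 61 mm up: pinch the outer faces over the stem axis. 0.13 kg.
- socket (a point): Centre of the empty socket's mouth, level with the flat top of the round 40 mm boss at the end of the one bare arm of the upturned base, 105 mm above the table; bore 13 mm, straight down. The flange rests on it when the caster is home: caster origin and this point then coincide. The stem meets the clip with the flange 11 to 14 mm up and has snapped in 4 mm up.
- clip: Spring clip of four steel balls inside the empty socket, a brass ring round its mouth; origin 1 mm below socket. It takes some 10 to 18 N of push to snap the stem in, then grips the stem's neck: the caster then lifts 1 to 3.5 mm freely (depth varies), beyond which the clip carries the pull, stiffly: 0.1 mm is 1 to 4 N. The caster swivels freely. Not snapped in, it pulls out.
- base: Aluminium five-star stool base, upturned, bolted by its hub to a 200 mm plywood board, immovable. Origin on the table under the empty socket; the hub lies 240 mm along +x, its nut 116 mm high. The four other arms, every 72 degrees round the hub and 240 mm long, carry fitted casters up to 166 mm above the table and 45 mm round their sockets: carry the caster over them.
- block: Wooden block, 200 x 60 mm (x, y) and 45 mm high, fixed, with three 14 mm holes 65 mm apart along x; the caster's stem stands loosely in the hole at +65 mm, its flange on the block's top. Origin: centre of the underside.
- tape_roll: Blue roll of tape lying flat, 104 mm across, 24 mm high. Origin: centre of the underside. Bystander.
- tape_measure: Grey and yellow tape measure, 62 x 36 mm, 60 mm high. Origin: centre of the underside. Bystander.
- mallet: Rubber mallet lying down, 243 mm long along its x, head 56 mm thick at +x. Origin: on the table, under the handle's upper part. Bystander.
Things that resemble listed ones, but are neither listed nor needed, are in the scene too. Leave any orange, pink or purple look-alike of the caster alone.

How it is judged:
By the outcome, as a careful person would: the job done as asked, in the order asked, and still so for the second after the job is handed in, with the robot touching nothing.
It also fails if it takes over 69 s, if anything falls off the work surface, if the arm or the gripper's body presses on something with over 40 N, if the wrist force passes 120 N, or if a joint passes its speed limit or range.

ROBOT

A 6-joint arm with a two-finger parallel gripper is mounted at the origin on the work surface. World frame = base frame: x ahead of the robot, y to its left, z up, the work surface at z = 0. Lengths are in m, angles in rad, forces in N, time in s.
With the tool pointing down it reaches from about 0.375 to 0.75 m from the base axis. Payload 9 kg.
Tool frame: the origin (TCP) lies midway between the tips of the shut fingers; the grasp point (between the pads) lies 19 mm behind it (manip.tcp_to_grasp is the z of the grasp point in the tool frame, in m); z points along the fingers, y is the line along which they close (so a half turn about z gives the same grasp; the last joint's range is limited). The gripper opens to 85 mm and grips with 20 to 120 N. Pads are 22 mm wide; open, the fingers measure 114 mm over their backs; the gripper's body (76 mm by 85 mm) begins 54 mm behind the grasp point. The pads swing forward as they close: fully open they stand 13 mm farther back than shut.
Start: joints at [-1.511, 0.104, 0.097, 1.564, 0, 1.353], TCP at [0.165, -0.577, 0.231] pointing down, gripper open.
Joint ranges: [-2.99, 2.99], [-0.84, 1.86], [-1.1, 1.16], [-1.84, 2.11], [-1.51, 1.56], [-3.14, 3.14]. Speed limits (rad/s): [2.22, 2.22, 2.57, 3.14, 3.14, 3.14].

INTERFACE

Orientations are given as a unit quaternion [w, x, y, z].
In Python, from cell import manip, read_camera, calibration, workorder gives the robot as it stands. The module is installed in compiled form; this text tells all that it offers.
- The arm moves only by the tool servo_tool, never from a script. Its arguments are lists of equal length, an entry for each row: "twist": the turn, a rotation vector about the world's x, y, z in units of 0.08 rad (1.0 is 0.08 rad), a list of three; "linear": the shift along the world's x, y, z in units of 0.04 m (1.0 is 0.04 m), a list of three; "fingers": the finger opening in mm, from 0 to 85.4. In form: {"twist": [[rx, ry, rz], ...], "linear": [[tx, ty, tz], ...], "fingers": [fingers, ...]}. A call has 1 to 5 rows; each row shifts and turns the commanded pose from where the row before left it; what a row does not reach is not made up. A row lasts 1/12 s, in which the tool goes at most 41.7 mm and 7.16 degrees, less where a joint would pass 70% of its speed; a pose out of reach is approached as far as the arm can. A call with a number of a shift or a turn outside -1 to 1 is refused whole. A call with a gripper value outside its range is refused whole. The fingers move at their own pace and stop on an object; the grip force is fixed at half the most. Time passes only in rows, so rows that do not move let the fingers close. It gives the time, the measured TCP pose, the force, the opening and the grip force at its end, in the units of the state.
- manip.observe(): the state, without advancing time (a new reading comes with each control period).
- read_camera(name): name is "scene" or "top" or "wrist"; returns the picture (384x512x3 uint8, red, green, blue); there is no depth.
- calibration(name): a dict with "K" (3x3 intrinsics, pixels), "dist_coeffs" ([k1, k2, p1, p2, k3] as OpenCV has them; the pictures are not rectified), "R" (3x3) and "t" (3): a world point X has camera coordinates R X + t. Camera axes: x right, y down, z forward; pixel columns grow to the right and rows downward; lengths in m; the calibration is good to about 2 mm. A picture is of the moment at which its call begins: read the wrist's pose just before it. calibration takes no time and is no camera call; for the wrist camera it gives the pose at the moment of the call.
- workorder.finish_job(): hands the job in; it is judged then, once.
The state is a dict: "t": time; "joints": joint angles; "joint_velocities": joint speeds; "effort": joint torques, N m; "tcp_pos": TCP position; "ee_rot": TCP orientation; "wrist_force": force on the tool from outside, world axes, zero at the start; "wrist_torque": the same for the moment, N m; "width": finger opening in m; "grasp_force": force on a finger pad.
Only numpy, scipy, OpenCV 4.12 (cv2) and the standard library are available. Lean on these libraries where they do the work, as an engineer would, in place of code of your own. Each camera call takes 0.05 s, during which the arm holds its last target. There are 200 camera calls.

## Working session

There is one attempt and no reset: what is moved stays moved. The work goes in short steps, Python scripts to look and compute and a tool call to move; the robot and the scene stay as the last step left them, time stands still between calls to the robot, and variables do not carry over. Pictures are saved under pics/ and viewed, at most 10 in all, crops included, and the job is handed in when it is done.

Besides the shell and the picture viewer there is one more tool, called after "Emit:" as name(argument=value, ...) on one line, values as JSON. servo_tool: Moves the arm, as the interface text tells. Shifts and turns lie within -1 to 1; 1 stands for 0.04 m of shift or 0.08 rad of turn. Its arguments: {"type":"object","properties":{"twist":{"type":"array","items":{"type":"array","items":{"type":"number","minimum":-1,"maximum":1}}},"linear":{"type":"array","items":{"type":"array","items":{"type":"number","minimum":-1,"maximum":1}}},"fingers":{"type":"array","items":{"type":"number"}}},"required":["twist","linear","fingers"]}

```bash
mkdir -p pics; cat > h.py <<'E'
import numpy as np, cv2
from cell import manip, read_camera, calibration, workorder
def ray(name,px,c=None):
    c=c or calibration(name); K=np.array(c["K"]);R=np.array(c["R"]);t=np.array(c["t"])
    p=cv2.undistortPoints(np.array([[px]],float),K,np.array(c["dist_coeffs"]))[0,0]
    return -R.T@t, R.T@np.array([p[0],p[1],1.])
def onz(name,px,z,c=None):
    o,d=ray(name,px,c); return o+d*(z-o[2])/d[2]
def tri(r1,r2):
    (a,u),(b,v)=r1,r2; u=u/np.linalg.norm(u); v=v/np.linalg.norm(v)
    s=np.linalg.lstsq(np.c_[u,-v],b-a,rcond=None)[0]; p,q=a+s[0]*u,b+s[1]*v
    return (p+q)/2, np.linalg.norm(p-q)
def proj(name,X,c=None):
    c=c or calibration(name)
    return cv2.projectPoints(np.array(X,float).reshape(-1,1,3),cv2.Rodrigues(np.array(c["R"]))[0],np.array(c["t"]),np.array(c["K"]),np.array(c["dist_coeffs"]))[0][:,0]
E
python3 - <<'E'
from h import *
for n in("top","scene"):
    im=read_camera(n); cv2.imwrite(f"pics/{n}0_raw.png",im[...,::-1]); cv2.imwrite(f"pics/{n}0.png",cv2.resize(im[...,::-1],(800,600),interpolation=cv2.INTER_CUBIC))
    c=calibration(n); print(n,-np.array(c["R"]).T@np.array(c["t"]),np.array(c["R"])[2],c["K"][0][0])
print(manip.observe(), manip.tcp_to_grasp)
E
```

```text
top [ 0.30273199 -0.11383663  1.55310459] [ 0.09631684  0.00772761 -0.99532073] 430.67938849305665
scene [ 1.16779033 -0.67180001  1.05985533] [-0.55749893  0.42750386 -0.71164274] 456.90953484158996
{'t': 0.1, 'joints': array([-1.51068409e+00,  1.04629865e-01,  9.65285011e-02,  1.56391084e+00,
        6.40313940e-06,  1.35311417e+00]), 'joint_velocities': array([-0.00075141, -0.00064256,  0.00150725, -0.00101849,  0.00097778,
        0.00154207]), 'effort': array([ 5.97082209e-03, -5.58202207e+01,  5.04724073e+01,  1.26045392e-02,
       -3.25022647e-04,  3.85458305e-07]), 'tcp_pos': array([ 0.16454351, -0.57667531,  0.23059558]), 'ee_rot': array([-6.05800331e-04,  9.90369100e-01,  1.38450986e-01,  5.10384819e-05]), 'wrist_force': array([ 0.59147175, -0.32479232,  0.58924696]), 'wrist_torque': array([-0.00279759,  0.01089097,  0.05170696]), 'grasp_force': 0.0, 'width': 0.08491269213463602} -0.0187
```

View pics/top0.png

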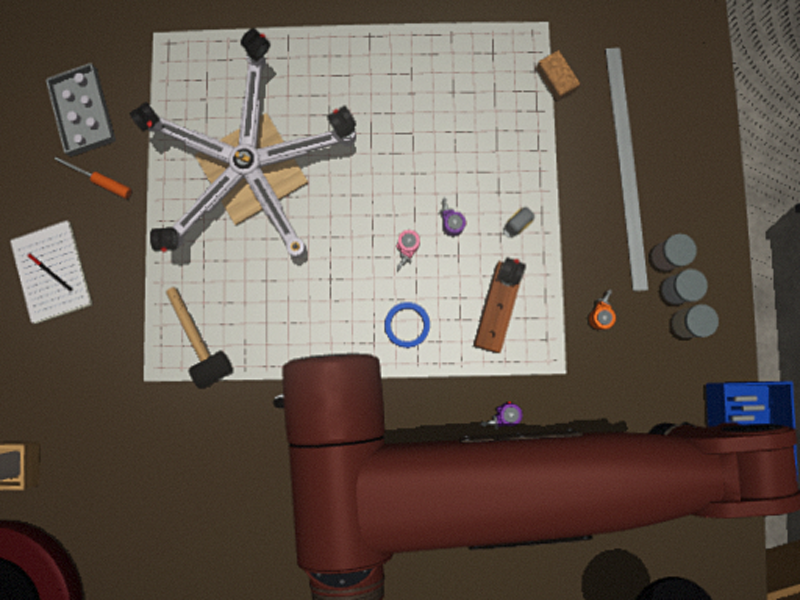

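View pics/scene0.png

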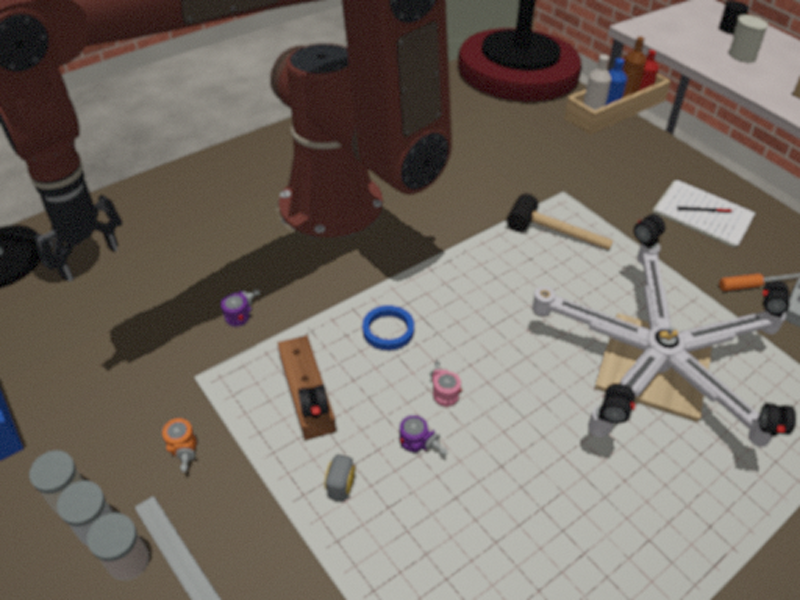

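The top view shows the black caster in the wooden block at about (511,270) and the empty socket with its brass ring at (296,246). The pink (408,243), purple (454,220 and 510,412) and orange (603,316) look-alikes are lying loose. Only the black caster stands stem down in the block, at (315,402) in the scene view, so it fits the description.

```bash
python3 - <<'E'
from h import *
s=.64
for n,px,m,z in (("caster",(511,268),(315,400),.09),("socket",(296,246),(544,294),.105),("hub",(243,157),(667,338),.116),("block1",(489,334),(296,352),.045),("block2",(500,306),(305,378),.045),("armcap",(343,121),(618,400),.15)):
    r1=ray("top",np.array(px)*s); r2=ray("scene",np.array(m)*s)
    print(n,onz("top",np.array(px)*s,z).round(4),onz("scene",np.array(m)*s,z).round(4),*[np.round(x,4) for x in tri(r1,r2)])
c=calibration("wrist");o=manip.observe();R=np.array(c["R"]);C=-R.T@np.array(c["t"])
print(C-o["tcp_pos"],R,c["K"])
a=cv2.imread("pics/top0_raw.png")[140:240,280:380]; b=cv2.imread("pics/scene0_raw.png")[205:305,150:250]
cv2.imwrite("pics/crop1.png",cv2.resize(np.hstack([a,b]),(800,400),interpolation=cv2.INTER_CUBIC))
E
```

```text
caster [ 0.5234 -0.3568  0.09  ] [ 0.5276 -0.3587  0.09  ] [ 0.5242 -0.3574  0.0852] 0.0006
socket [0.579 0.114 0.105] [0.582  0.1155 0.105 ] [0.5803 0.1154 0.1034] 0.003
hub [0.7801 0.2305 0.116 ] [0.8008 0.2118 0.116 ] [0.7897 0.2375 0.0881] 0.0009
block1 [ 0.3815 -0.3096  0.045 ] [ 0.3849 -0.3153  0.045 ] [ 0.381  -0.3118  0.0388] 0.0032
block2 [ 0.4441 -0.3364  0.045 ] [ 0.4464 -0.3332  0.045 ] [ 0.4451 -0.3347  0.0448] 0.0039
armcap [0.8438 0.0047 0.15  ] [0.8506 0.0091 0.15  ] [0.8477 0.0076 0.1473] 0.0074
[0.0708718  0.02008445 0.14185822] [[ 0.27485932 -0.96148295 -0.00170209]
 [-0.9199484  -0.26349971  0.29028062]
 [-0.27954837 -0.0782205  -0.95694005]] [[294.90604568   0.         250.8685826 ]
 [  0.         294.90604568 188.16120493]
 [  0.           0.           1.        ]]
```

View pics/crop1.png

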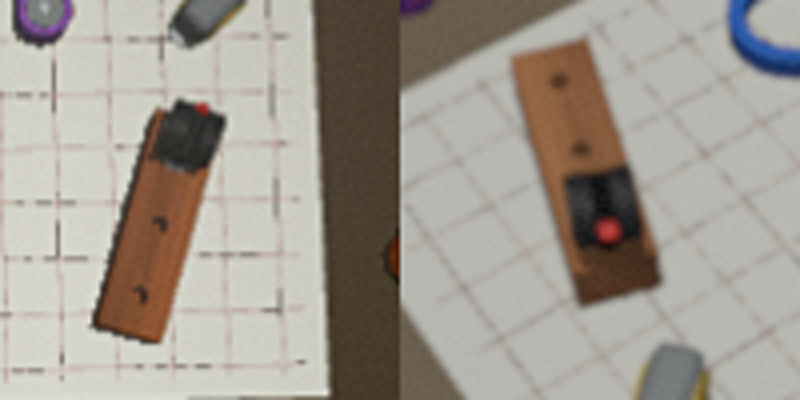

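The crop confirms that the black twin-wheel caster, with its red tab, stands in the block's end hole. The block's other two holes are empty. I'm moving to hover over the block with the tool turned.

Emit:
servo_tool(twist=[[0,0,0.98],[0,0,0.98],[0,0,0.98],[0,0,0.98],[0,0,0.98]], linear=[[0.27,0.17,0],[0.27,0.17,0],[0.27,0.17,0],[0.27,0.17,0],[0.27,0.17,0]], fingers=[85,85,85,85,85])

```text
t: 0.52
tcp_pos: [0.219, -0.5425, 0.2308]
ee_rot: [-0.0, 0.944, 0.33, 0.0]
wrist_force: [-0.3, 0.1, 0.2]
width: 0.085
grasp_force: 0.0
```

Emit:
servo_tool(twist=[[0,0,0.98],[0,0,0.98],[0,0,0.98],[0,0,0.98],[0,0,0.98]], linear=[[0.27,0.17,0],[0.27,0.17,0],[0.27,0.17,0],[0.27,0.17,0],[0.27,0.17,0]], fingers=[85,85,85,85,85])

```text
t: 0.93
tcp_pos: [0.273, -0.5085, 0.2309]
ee_rot: [-0.0, 0.861, 0.508, 0.0]
wrist_force: [0.7, 0.5, -0.8]
width: 0.0848
grasp_force: 0.0
```

Emit:
servo_tool(twist=[[0,0,0.98],[0,0,0.98],[0,0,0.98],[0,0,0.98],[0,0,0.98]], linear=[[0.27,0.17,0],[0.27,0.17,0],[0.27,0.17,0],[0.27,0.17,0],[0.27,0.17,0]], fingers=[85,85,85,85,85])

```text
t: 1.35
tcp_pos: [0.327, -0.4744, 0.2309]
ee_rot: [-0.0, 0.746, 0.666, 0.0]
wrist_force: [0.2, 0.5, -0.1]
width: 0.0851
grasp_force: 0.0
```

Emit:
servo_tool(twist=[[0,0,0.98],[0,0,0.98],[0,0,0.98],[0,0,0.98],[0,0,0.98]], linear=[[0.27,0.17,0],[0.27,0.17,0],[0.27,0.17,0],[0.27,0.17,0],[0.27,0.17,0]], fingers=[85,85,85,85,85])

```text
t: 1.77
tcp_pos: [0.381, -0.4405, 0.2309]
ee_rot: [-0.0, 0.602, 0.799, 0.0]
wrist_force: [0.3, 0.3, 0.4]
width: 0.085
grasp_force: 0.0
```

Emit:
servo_tool(twist=[[0,0,0.98],[0,0,0.98],[0,0,0.98],[0,0,0.98],[0,0,0.98]], linear=[[0.27,0.17,0],[0.27,0.17,0],[0.27,0.17,0],[0.27,0.17,0],[0.27,0.17,0]], fingers=[85,85,85,85,85])

```text
t: 2.18
tcp_pos: [0.435, -0.4064, 0.2309]
ee_rot: [-0.0, 0.435, 0.9, 0.0]
wrist_force: [0.3, 0.0, 0.4]
width: 0.0848
grasp_force: 0.0
```

Emit:
servo_tool(twist=[[0,0,0.98],[0,0,0.98],[0,0,0.98],[0,0,0.98],[0,0,0.98]], linear=[[0.27,0.17,0],[0.27,0.17,0],[0.27,0.17,0],[0.27,0.17,0],[0.27,0.17,0]], fingers=[85,85,85,85,85])

```text
t: 2.6
tcp_pos: [0.4889, -0.3725, 0.2309]
ee_rot: [-0.0, 0.251, 0.968, 0.0]
wrist_force: [-0.1, 0.2, 0.3]
width: 0.0852
grasp_force: 0.0
```

Emit:
servo_tool(twist=[[0,0,0.98],[0,0,0.98],[0,0,0],[0,0,0],[0,0,0]], linear=[[0.27,0.17,0],[0.27,0.17,0],[0,0,0],[0,0,0],[0,0,0]], fingers=[85,85,85,85,85])

```text
t: 3.02
tcp_pos: [0.5098, -0.3596, 0.231]
ee_rot: [-0.0, 0.178, 0.984, 0.0]
wrist_force: [0.2, -0.2, 0.1]
width: 0.085
grasp_force: 0.0
```

```bash
python3 - <<'E'
from h import *
import pickle
o=manip.observe(); c=calibration("wrist"); im=read_camera("wrist")
cv2.imwrite("pics/w1_raw.png",im[...,::-1]); pickle.dump(c,open("w1.pkl","wb"))
cv2.imwrite("pics/w1.png",cv2.resize(im[...,::-1],(800,600),interpolation=cv2.INTER_CUBIC))
from scipy.spatial.transform import Rotation as Ro
q=o["ee_rot"]; print(o["t"],o["tcp_pos"],np.round(Ro.from_quat(q[[1,2,3,0]]).as_matrix(),4),o["joints"],o["wrist_force"])
E
```

```text
3.0167 [ 0.50975036 -0.35955609  0.23100519] [[-9.369e-01  3.495e-01 -5.000e-04]
 [ 3.495e-01  9.369e-01  4.000e-04]
 [ 6.000e-04  2.000e-04 -1.000e+00]] [-8.23541796e-01  1.78738281e-01  1.77785563e-01  1.57047723e+00
 -1.08624672e-04 -4.66515486e-01] [ 0.21550736 -0.15134585  0.0698963 ]
```

View pics/w1.png

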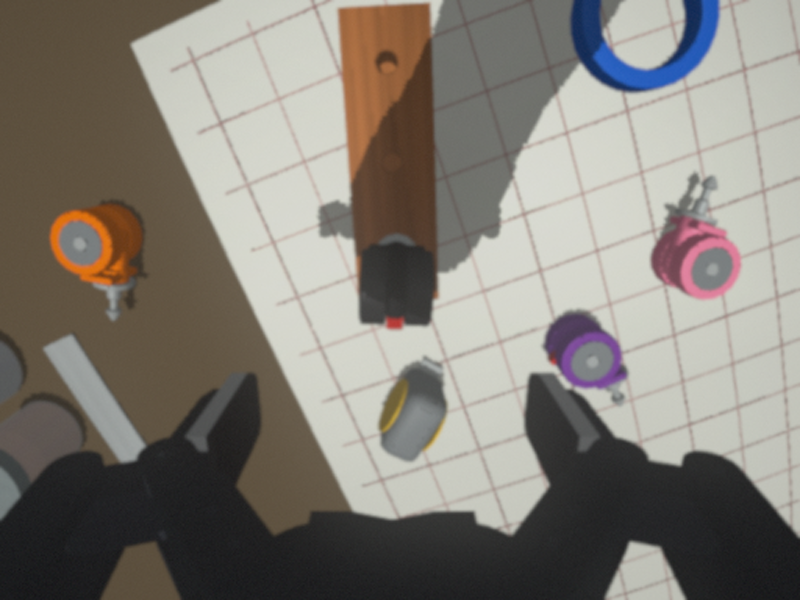

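The wrist view shows the caster's wheels at x 360–437 and y 247–325, with the flange crescent at (398,240). The empty block holes are at (387,63) and (391,161). The tape measure is at (413,415), clear of the block.

```bash
python3 - <<'E'
from h import *
import pickle
c=pickle.load(open("w1.pkl","rb")); im=cv2.imread("pics/w1_raw.png").astype(int)
s=.64
h1=onz("w",np.array([387,63])*s,.045,c); h2=onz("w",np.array([391.5,161])*s,.045,c)
print("holes",h1,h2,np.linalg.norm(h1-h2)); d=(h2-h1)/np.linalg.norm(h2-h1); print("h3",h2+.065*d,np.degrees(np.arctan2(d[1],d[0])))
t=cv2.imread("pics/top0_raw.png")
print("tri h2",tri(ray("w",np.array([391.5,161])*s,c),ray("top",np.array([500,306])*s)),tri(ray("w",np.array([391.5,161])*s,c),ray("scene",np.array([305,378])*s)))
m=(im.max(2)<70)&(np.abs(np.arange(512)-255)<45)[None]&((np.arange(384)>152)&(np.arange(384)<212))[:,None]
n,lab,st,cen=cv2.connectedComponentsWithStats(m.astype(np.uint8)); k=1+np.argmax(st[1:,4]); m=lab==k; print(st[k],cen[k])
L=[];Rr=[]
for r in range(160,206,3):
    x=np.where(m[r])[0]; print(r,x.min(),x.max(),end=" | ")
    a=onz("w",(x.min()-.5,r),.10,c);b=onz("w",(x.max()+.5,r),.10,c); L.append(a);Rr.append(b); print(a[:2].round(4),b[:2].round(4))
for col in(240,248,260,268):
    r=np.where(m[:,col])[0]; print("col",col,r.min(),r.max(), im[r.min()-6:r.min()+4,col].max(1))
red=(im[...,2]>130)&(im[...,1]<70); red[:150]=0;red[215:]=0; ys,xs=np.where(red); print("red",xs.mean(),ys.mean())
E
```

```text
holes [ 0.38340733 -0.31597295  0.045     ] [ 0.44342707 -0.33518019  0.045     ] 0.06301815065090474
h3 [ 0.50533436 -0.35499147  0.045     ] -17.74547089630364
tri h2 (array([ 0.44334876, -0.33514304,  0.05334319]), np.float64(6.307075753377622e-06)) (array([ 0.44410179, -0.33379789,  0.04274255]), np.float64(0.0030747789770308367))
[ 231  155   47   52 2008] [254.80428287 179.14741036]
160 233 273 | [ 0.4856 -0.369 ] [ 0.499  -0.3328]
163 232 276 | [ 0.4879 -0.3709] [ 0.5027 -0.3311]
166 232 277 | [ 0.4906 -0.372 ] [ 0.5058 -0.3312]
169 232 277 | [ 0.4933 -0.373 ] [ 0.5085 -0.3321]
172 232 277 | [ 0.496  -0.3741] [ 0.5113 -0.3331]
175 232 277 | [ 0.4988 -0.3752] [ 0.5141 -0.334 ]
178 231 277 | [ 0.5012 -0.3772] [ 0.5169 -0.335 ]
181 232 277 | [ 0.5043 -0.3774] [ 0.5197 -0.336 ]
184 231 276 | [ 0.5068 -0.3794] [ 0.5222 -0.3378]
187 234 276 | [ 0.5106 -0.3777] [ 0.5251 -0.3388]
190 237 275 | [ 0.5144 -0.3761] [ 0.5276 -0.3407]
193 242 274 | [ 0.5189 -0.3727] [ 0.5301 -0.3426]
196 237 274 | [ 0.5201 -0.3783] [ 0.533  -0.3436]
199 234 274 | [ 0.522  -0.3822] [ 0.536  -0.3446]
202 233 274 | [ 0.5245 -0.3843] [ 0.5389 -0.3457]
205 260 272 | [ 0.5367 -0.3605] [ 0.5412 -0.3485]
col 240 156 204 [91 90 91 92 89 84 67 54 50 53]
col 248 156 200 [89 91 94 95 91 79 63 51 45 47]
col 260 157 205 [88 92 94 96 89 77 57 47 44 46]
col 268 157 205 [84 85 84 83 83 75 62 50 44 45]
red 238.43589743589743 202.69230769230768
```

```bash
python3 - <<'E'
from h import *
import pickle
c=pickle.load(open("w1.pkl","rb"))
a=np.radians(-22.5); d=np.array([np.cos(a),np.sin(a),0])
for (p,q) in (((254,155.5),(254,205.5)),((248,155.5),(268,205.5)),((240,155.5),(240,204.5))):
    o,u=ray("w",p,c); _,v=ray("w",q,c)
    f=lambda w:np.array([w@d,w[2]])/np.hypot(w@d,w[2])
    U,V=f(u),f(v); b=(U+V)/np.linalg.norm(U+V); half=np.arccos(U@V)/2; D=.025/np.sin(half)
    C=np.array([o@d,o[2]])+b*D; C2=np.array([o@d,o[2]])+b*(.081-o[2])/b[1]
    print("axle s,z by radius",C,"by z=.081",C2, "h3 s",np.array([.5053,-.355,0])@d)
for n,p in(("top",(320.5,196.5)),("scene",(195.2,241.9))): pass
E
```

```text
axle s,z by radius [0.61256089 0.08728851] by z=.081 [0.61428044 0.081     ] h3 s 0.60268894626756
axle s,z by radius [0.61351667 0.08329529] by z=.081 [0.61414322 0.081     ] h3 s 0.60268894626756
axle s,z by radius [0.61416394 0.08137192] by z=.081 [0.61426562 0.081     ] h3 s 0.60268894626756
```

Emit:
servo_tool(twist=[[0,0,-0.44],[0,0,0],[0,0,0],[0,0,0],[0,0,0]], linear=[[-0.145,0.15,-0.6],[0,0,-0.8],[0,0,-0.8],[0,0,-0.8],[0,0,-0.6]], fingers=[85,85,85,85,85])

```text
t: 3.48
tcp_pos: [0.503, -0.3531, 0.0845]
ee_rot: [-0.001, 0.195, 0.981, 0.001]
wrist_force: [-0.7, 0.1, -1.1]
width: 0.0849
grasp_force: 0.0
```

Emit:
servo_tool(twist=[[0,0,0],[0,0,0],[0,0,0],[0,0,0],[0,0,0]], linear=[[0,0,-0.4],[0,0,-0.3],[0,0,0],[0,0,0],[0,0,0]], fingers=[85,85,85,60,40])

```text
t: 3.9
tcp_pos: [0.5048, -0.3543, 0.0609]
ee_rot: [0.001, 0.194, 0.981, -0.001]
wrist_force: [0.2, -0.5, -0.2]
width: 0.0635
grasp_force: 0.0
```

Emit:
servo_tool(twist=[[0,0,0],[0,0,0],[0,0,0],[0,0,0],[0,0,0]], linear=[[0,0,0],[0,0,0],[0,0,0],[0,0,0],[0,0,0]], fingers=[30,30,30,30,30])

```text
t: 4.32
tcp_pos: [0.5051, -0.3543, 0.0612]
ee_rot: [0.001, 0.194, 0.981, -0.001]
wrist_force: [-0.3, 0.4, 6.8]
width: 0.0448
grasp_force: 61.7
```

Emit:
servo_tool(twist=[[0,0,0],[0,0,0],[0,0,0],[0,0,0],[0,0,0]], linear=[[0,0,0.3],[0,0,0.8],[0,0,1],[0,0,1],[0,0,1]], fingers=[30,30,30,30,30])

```text
t: 4.73
tcp_pos: [0.504, -0.3529, 0.226]
ee_rot: [0.0, 0.194, 0.981, 0.0]
wrist_force: [0.8, -0.8, -1.8]
width: 0.0453
grasp_force: 64.0
```

Emit:
servo_tool(twist=[[0,0,0],[0,0,0],[0,0,0],[0,0,0],[0,0,0]], linear=[[0,0.3,0.2],[0.14,0.7,0],[0.14,0.84,0],[0.14,0.84,0],[0.14,0.84,0]], fingers=[30,30,30,30,30])

```text
t: 5.15
tcp_pos: [0.5267, -0.2112, 0.2322]
ee_rot: [0.0, 0.194, 0.981, -0.0]
wrist_force: [0.9, 0.3, -0.8]
width: 0.0454
grasp_force: 64.1
```

Emit:
servo_tool(twist=[[0,0,0],[0,0,0],[0,0,0],[0,0,0],[0,0,0]], linear=[[0.14,0.84,0],[0.14,0.84,0],[0.14,0.84,0],[0.14,0.84,0],[0.14,0.84,0]], fingers=[30,30,30,30,30])

```text
t: 5.57
tcp_pos: [0.5546, -0.0428, 0.2323]
ee_rot: [0.0, 0.194, 0.981, 0.0]
wrist_force: [0.3, -0.1, -1.1]
width: 0.0453
grasp_force: 64.1
```

Emit:
servo_tool(twist=[[0,0,0],[0,0,0],[0,0,0],[0,0,0],[0,0,0]], linear=[[0.14,0.84,0],[0.14,0.84,0],[0.14,0.84,0],[0.14,0.84,0],[0.05,0.63,0]], fingers=[30,30,30,30,30])

```text
t: 5.98
tcp_pos: [0.5791, 0.1177, 0.2321]
ee_rot: [0.0, 0.193, 0.981, 0.0]
wrist_force: [1.0, 0.1, -1.9]
width: 0.0452
grasp_force: 64.1
```

Emit:
servo_tool(twist=[[0,0,0],[0,0,0],[0,0,0],[0,0,0]], linear=[[0,0,0],[0,0,0],[0,0,0],[0,0,0]], fingers=[30,30,30,30])

```text
t: 6.32
tcp_pos: [0.5791, 0.1141, 0.2317]
ee_rot: [0.0, 0.194, 0.981, -0.0]
wrist_force: [-0.0, 1.0, -1.2]
width: 0.0454
grasp_force: 64.2
```

```bash
python3 - <<'E'
from h import *
import pickle
o=manip.observe(); c=calibration("wrist"); im=read_camera("wrist")
cv2.imwrite("pics/w2_raw.png",im[...,::-1]); pickle.dump((c,o),open("w2.pkl","wb"))
cv2.imwrite("pics/w2.png",cv2.resize(im[...,::-1],(800,600),interpolation=cv2.INTER_CUBIC))
print(o["t"],o["tcp_pos"],o["ee_rot"],o["wrist_force"],o["width"])
E
```

```text
6.3167 [0.57913931 0.1140887  0.23167232] [ 1.47095246e-04  1.94365734e-01  9.80929119e-01 -5.05136060e-05] [-0.01703219  0.98143979 -1.20512793] 0.04536308674934313
```

View pics/w2.png

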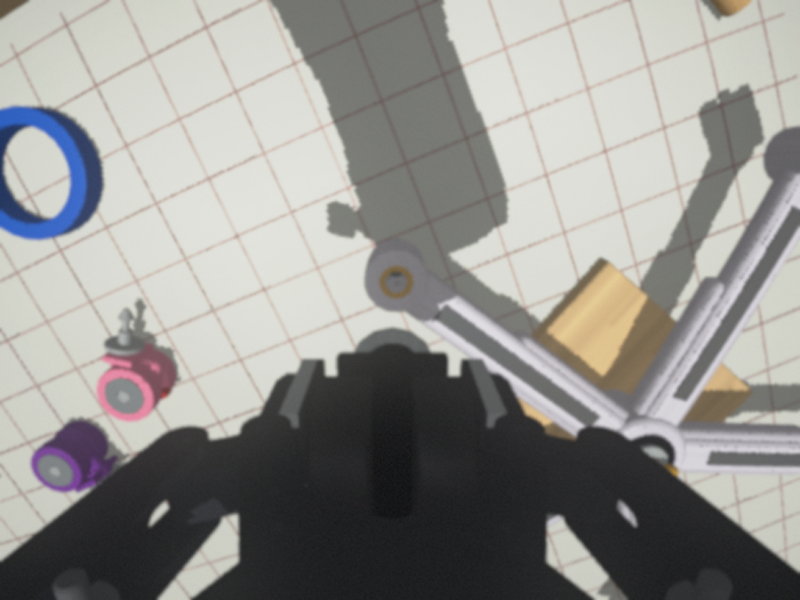

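The brass ring of the socket is at (396,282). The grey flange rim of the held caster shows as an arc with its top at (393,329). I'll measure both.

```bash
cat > m.py <<'E'
from h import *
from scipy.optimize import least_squares
def ring(im,box):
    x0,y0,x1,y1=box; a=im[y0:y1,x0:x1].astype(int); w=np.clip(a[...,2]-a[...,0]-25,0,None).astype(float)
    yy,xx=np.mgrid[y0:y1,x0:x1]; m=(w>0).astype(np.uint8)
    p=np.c_[xx[m>0],yy[m>0]].astype(np.float32); e=cv2.fitEllipse(cv2.convexHull(p)); return np.array([(w*xx).sum(),(w*yy).sum()])/w.sum(), e, int(m.sum())
def flange(im,c,z,cols=range(232,274,2),r0=195,r1=222):
    g=cv2.GaussianBlur(im,(3,3),0).astype(float).mean(2); P=[]
    for x in cols:
        d=-np.diff(g[r0:r1,x]); k=int(np.argmax(d>0.5*d.max())) 
        k=k+int(np.argmax(d[k:k+4])); 
        o=0
        if 0<k<len(d)-1:
            den=d[k-1]-2*d[k]+d[k+1]; o=.5*(d[k-1]-d[k+1])/den if den else 0
        P.append((x,r0+k+.5+o))
    P=np.array(P); W=np.array([onz("w",p,z,c)[:2] for p in P])
    f=least_squares(lambda v:np.hypot(*(W-v[:2]).T)-v[2],[*W.mean(0),.017],loss="soft_l1",f_scale=.0005)
    return P,f.x,f.fun
E
python3 - <<'E'
from m import *
import pickle
c,o=pickle.load(open("w2.pkl","rb")); im=cv2.imread("pics/w2_raw.png")
cen,e,n=ring(im,(235,165,272,197)); print(cen,e,n,onz("w",cen,.105,c),onz("w",e[0],.105,c))
t=cv2.imread("pics/top0_raw.png"); s=cv2.imread("pics/scene0_raw.png")
ct=ring(t,(182,150,197,164)); cs=ring(s,(340,180,356,195)); print(ct,cs)
print("tri w-top",tri(ray("w",cen,c),ray("top",ct[0])),"w-scene",tri(ray("w",cen,c),ray("scene",cs[0])))
z=o["tcp_pos"][2]-.0162
P,f,r=flange(im,c,z); print(P.round(1).tolist(),f,abs(r).max())
E
```

```text
[253.51123596 179.88202247] ((253.27978515625, 180.12210083007812), (20.308820724487305, 20.994718551635742), 78.42533874511719) 195 [0.57907213 0.11680852 0.105     ] [0.57920624 0.11651782 0.105     ]
(array([188.25537886, 157.21702526]), ((188.22293090820312, 157.04916381835938), (5.848156929016113, 6.247042655944824), 7.499380111694336), 29) (array([348.71698113, 187.32075472]), ((348.5, 187.5), (4.077120780944824, 5.899631977081299), 112.5), 18)
tri w-top (array([0.57860024, 0.11728288, 0.10883244]), np.float64(0.0010135166372588252)) w-scene (array([0.57993208, 0.11777033, 0.10561122]), np.float64(0.0026990842816664172))
[[232.0, 216.4], [234.0, 215.2], [236.0, 213.6], [238.0, 212.3], [240.0, 211.4], [242.0, 210.9], [244.0, 210.5], [246.0, 210.1], [248.0, 209.6], [250.0, 209.3], [252.0, 209.4], [254.0, 209.7], [256.0, 210.2], [258.0, 210.6], [260.0, 211.1], [262.0, 211.6], [264.0, 212.6], [266.0, 214.2], [268.0, 215.7], [270.0, 217.1], [272.0, 218.5]] [0.58104127 0.11320889 0.01571068] 0.00021994076689529213
```

Emit:
servo_tool(twist=[[0,0,0],[0,0,0],[0,0,0],[0,0,0],[0,0,0]], linear=[[-0.0475,0.0875,-0.35],[0,0,-0.35],[0,0,0],[0,0,0],[0,0,0]], fingers=[30,30,30,30,30])

```text
t: 6.78
tcp_pos: [0.5775, 0.1179, 0.2042]
ee_rot: [0.0, 0.194, 0.981, 0.0]
wrist_force: [-0.5, 0.7, -0.8]
width: 0.0449
grasp_force: 64.2
```

```bash
python3 - <<'E'
from m import *
import pickle
o=manip.observe(); c=calibration("wrist"); im=read_camera("wrist")[...,::-1].copy()
cv2.imwrite("pics/w3_raw.png",im); pickle.dump((c,o),open("w3.pkl","wb"))
print(o["t"],o["tcp_pos"],o["wrist_force"])
sx=proj("wrist",[[.5791,.1167,.105]],c)[0].round().astype(int); print(sx)
cen,e,n=ring(im,(sx[0]-18,sx[1]-18,sx[0]+18,sx[1]+16)); print(cen,e,n,onz("w",cen,.105,c),onz("w",e[0],.105,c))
c2,_=pickle.load(open("w2.pkl","rb")); print("height", tri(ray("w",e[0],c),ray("w",(253.28,180.12),c2)))
P,f,r=flange(im,c,o["tcp_pos"][2]-.0162); print(P.round(1).tolist(),f,abs(r).max(),"move",onz("w",e[0],.105,c)[:2]-f[:2])
cv2.imwrite("pics/w3.png",cv2.resize(im[130:250,180:330],(750,600),interpolation=cv2.INTER_CUBIC))
E
```

```text
6.7833 [0.57745066 0.11785727 0.20416381] [-0.54473347  0.65659875 -0.81483671]
[250 192]
[250.39859545 191.75079804] ((250.07789611816406, 191.926513671875), (22.348299026489258, 23.107120513916016), 79.04346466064453) 236 [0.57918153 0.11675757 0.105     ] [0.57922293 0.1164432  0.105     ]
height (array([0.57884547, 0.11662792, 0.10634213]), np.float64(4.978911316112327e-05))
[[232.0, 216.5], [234.0, 215.1], [236.0, 213.6], [238.0, 212.6], [240.0, 211.9], [242.0, 211.1], [244.0, 220.5], [246.0, 209.6], [248.0, 219.6], [250.0, 219.5], [252.0, 219.5], [254.0, 219.6], [256.0, 220.5], [258.0, 220.5], [260.0, 210.5], [262.0, 211.2], [264.0, 212.2], [266.0, 213.5], [268.0, 214.8], [270.0, 216.6], [272.0, 220.5]] [0.5616832  0.12523635 0.01032453] 0.00528309073388087 move [ 0.01753973 -0.00879316]
```

View pics/w3.png

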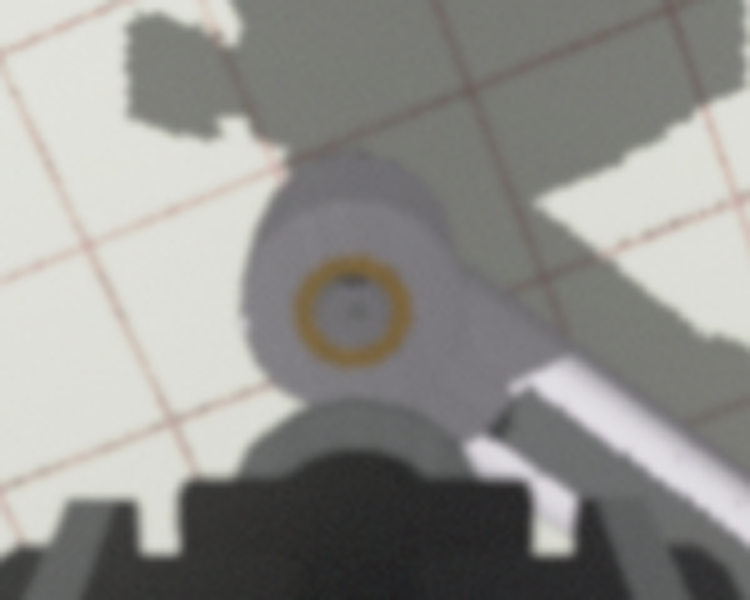

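Emit:
servo_tool(twist=[[0,0,0],[0,0,0],[0,0,0],[0,0,0],[0,0,0]], linear=[[-0.005,-0.0075,-0.4],[0,0,-0.4],[0,0,-0.2],[0,0,-0.2],[0,0,-0.1]], fingers=[30,30,30,30,30])

```text
t: 7.25
tcp_pos: [0.577, 0.1181, 0.1509]
ee_rot: [-0.0, 0.194, 0.981, -0.0]
wrist_force: [-0.1, -0.3, -1.5]
width: 0.0451
grasp_force: 64.2
```

Emit:
servo_tool(twist=[[0,0,0],[0,0,0],[0,0,0],[0,0,0],[0,0,0]], linear=[[0,0,-0.05],[0,0,-0.05],[0,0,-0.05],[0,0,-0.05],[0,0,0]], fingers=[30,30,30,30,30])

```text
t: 7.67
tcp_pos: [0.5773, 0.118, 0.1434]
ee_rot: [0.0, 0.194, 0.981, -0.0]
wrist_force: [1.0, -1.2, -1.9]
width: 0.0451
grasp_force: 64.3
```

```bash
python3 - <<'E'
from h import *
o=manip.observe(); print(o["tcp_pos"],o["wrist_force"],o["wrist_torque"])
E
```

```text
[0.57728464 0.11800192 0.14339082] [ 1.04045611 -1.21476081 -1.90819671] [-0.26918392 -0.25264967 -0.01640423]
```

Emit:
servo_tool(twist=[[0,0,0],[0,0,0],[0,0,0],[0,0,0],[0,0,0]], linear=[[0,0,-0.03],[0,0,-0.03],[0,0,-0.03],[0,0,-0.03],[0,0,-0.03]], fingers=[30,30,30,30,30])

```text
t: 8.08
tcp_pos: [0.5772, 0.1181, 0.1373]
ee_rot: [0.0, 0.194, 0.981, -0.0]
wrist_force: [1.0, -1.4, 0.9]
width: 0.0453
grasp_force: 64.3
```

Emit:
servo_tool(twist=[[0,0,0],[0,0,0],[0,0,0],[0,0,0],[0,0,0]], linear=[[0,0,-0.02],[0,0,-0.02],[0,0,-0.02],[0,0,-0.02],[0,0,-0.02]], fingers=[30,30,30,30,30])

```text
t: 8.5
tcp_pos: [0.5772, 0.1181, 0.1334]
ee_rot: [0.0, 0.194, 0.981, -0.0]
wrist_force: [0.4, -2.6, 1.5]
width: 0.0455
grasp_force: 64.3
```

Emit:
servo_tool(twist=[[0,0,0],[0,0,0],[0,0,0],[0,0,0],[0,0,0]], linear=[[0,-0.005,-0.015],[0,-0.005,-0.015],[0,0,-0.015],[0,0,-0.015],[0,0,-0.015]], fingers=[30,30,30,30,30])

```text
t: 8.92
tcp_pos: [0.5773, 0.1179, 0.131]
ee_rot: [0.0, 0.194, 0.981, 0.0]
wrist_force: [-0.7, -0.2, 7.2]
width: 0.0449
grasp_force: 64.8
```

Emit:
servo_tool(twist=[[0,0,0],[0,0,0],[0,0,0]], linear=[[0,0,-0.015],[0,0,-0.015],[0,0,-0.015]], fingers=[30,30,30])

```text
t: 9.17
tcp_pos: [0.5776, 0.118, 0.1297]
ee_rot: [0.001, 0.194, 0.981, 0.0]
wrist_force: [0.2, 0.0, 10.7]
width: 0.0454
grasp_force: 65.3
```

Emit:
servo_tool(twist=[[0,0,0],[0,0,0],[0,0,0]], linear=[[0,0,-0.0125],[0,0,-0.0125],[0,0,-0.0125]], fingers=[30,30,30])

```text
t: 9.42
tcp_pos: [0.5774, 0.118, 0.1277]
ee_rot: [0.001, 0.194, 0.981, 0.0]
wrist_force: [0.1, -1.0, 2.9]
width: 0.0451
grasp_force: 64.8
```

Emit:
servo_tool(twist=[[0,0,0],[0,0,0]], linear=[[0,0,-0.0125],[0,0,-0.0125]], fingers=[30,30])

```text
t: 9.58
tcp_pos: [0.5769, 0.1178, 0.1256]
ee_rot: [-0.0, 0.194, 0.981, 0.0]
wrist_force: [3.1, -1.0, -3.4]
width: 0.0454
grasp_force: 64.1
```

Emit:
servo_tool(twist=[[0,0,0],[0,0,0]], linear=[[0,0,-0.0125],[0,0,-0.0125]], fingers=[30,30])

```text
t: 9.75
tcp_pos: [0.5769, 0.1177, 0.1244]
ee_rot: [-0.0, 0.194, 0.981, -0.0]
wrist_force: [2.2, -1.7, 0.3]
width: 0.0451
grasp_force: 63.9
```

Emit:
servo_tool(twist=[[0,0,0],[0,0,0],[0,0,0]], linear=[[0,0,-0.0125],[0,0,-0.0125],[0,0,-0.0125]], fingers=[30,30,30])

```text
t: 10.0
tcp_pos: [0.577, 0.1178, 0.1235]
ee_rot: [-0.0, 0.194, 0.981, 0.0]
wrist_force: [2.0, -0.4, 0.7]
width: 0.0455
grasp_force: 64.0
```

Emit:
servo_tool(twist=[[0,0,0],[0,0,0]], linear=[[0,0,-0.0125],[0,0,-0.0125]], fingers=[30,30])

```text
t: 10.17
tcp_pos: [0.577, 0.1178, 0.1225]
ee_rot: [-0.0, 0.194, 0.981, 0.0]
wrist_force: [1.8, -0.9, -0.8]
width: 0.0454
grasp_force: 64.0
```

Emit:
servo_tool(twist=[[0,0,0],[0,0,0]], linear=[[0,0,-0.0125],[0,0,-0.01]], fingers=[30,30])

```text
t: 10.33
tcp_pos: [0.577, 0.1178, 0.1215]
ee_rot: [-0.0, 0.194, 0.981, 0.0]
wrist_force: [1.9, -0.6, -0.2]
width: 0.0452
grasp_force: 64.0
```

Emit:
servo_tool(twist=[[0,0,0],[0,0,0]], linear=[[0,0,-0.0125],[0,0,-0.0125]], fingers=[30,30])

```text
t: 10.5
tcp_pos: [0.5771, 0.1178, 0.1212]
ee_rot: [0.0, 0.194, 0.981, 0.0]
wrist_force: [-3.2, -1.4, 9.6]
width: 0.0452
grasp_force: 64.9
```

Emit:
servo_tool(twist=[[0,0,0],[0,0,0]], linear=[[0,0,-0.0125],[0,0,-0.01]], fingers=[30,30])

```text
t: 10.67
tcp_pos: [0.5771, 0.1178, 0.1212]
ee_rot: [0.0, 0.194, 0.981, 0.0]
wrist_force: [-4.5, -1.7, 14.2]
width: 0.0454
grasp_force: 65.5
```

Emit:
servo_tool(twist=[[0,0,0],[0,0,0],[0,0,0],[0,0,0],[0,0,0]], linear=[[0,0,0.015],[0,0,0.015],[0,0,0.01],[0,0,0.01],[0,0,0]], fingers=[30,30,30,30,30])

```text
t: 11.08
tcp_pos: [0.577, 0.1178, 0.1214]
ee_rot: [-0.0, 0.194, 0.981, 0.0]
wrist_force: [1.2, -1.3, -1.8]
width: 0.0456
grasp_force: 64.3
```

Emit:
servo_tool(twist=[[0,0,0],[0,0,0],[0,0,0]], linear=[[0,0,0.01],[0,0,0.01],[0,0,0]], fingers=[30,30,30])

```text
t: 11.33
tcp_pos: [0.577, 0.1178, 0.1223]
ee_rot: [-0.0, 0.194, 0.981, -0.0]
wrist_force: [2.1, -0.8, -2.6]
width: 0.0452
grasp_force: 64.3
```

Emit:
servo_tool(twist=[[0,0,0],[0,0,0]], linear=[[0,0,0.01],[0,0,0]], fingers=[30,30])

```text
t: 11.5
tcp_pos: [0.577, 0.1178, 0.1229]
ee_rot: [-0.0, 0.194, 0.981, 0.0]
wrist_force: [1.4, -0.1, -2.0]
width: 0.0454
grasp_force: 64.3
```

Emit:
servo_tool(twist=[[0,0,0],[0,0,0]], linear=[[0,0,0.01],[0,0,0]], fingers=[30,30])

```text
t: 11.67
tcp_pos: [0.577, 0.1178, 0.1234]
ee_rot: [-0.0, 0.194, 0.981, 0.0]
wrist_force: [1.0, -1.4, -1.2]
width: 0.0453
grasp_force: 64.3
```

Emit:
servo_tool(twist=[[0,0,0],[0,0,0]], linear=[[0,0,0.01],[0,0,0]], fingers=[30,30])

```text
t: 11.83
tcp_pos: [0.577, 0.1178, 0.1238]
ee_rot: [-0.0, 0.194, 0.981, 0.0]
wrist_force: [1.0, -0.5, -0.8]
width: 0.0454
grasp_force: 64.3
```

Emit:
servo_tool(twist=[[0,0,0],[0,0,0]], linear=[[0,0,0.01],[0,0,0]], fingers=[30,30])

```text
t: 12.0
tcp_pos: [0.577, 0.1178, 0.1242]
ee_rot: [-0.0, 0.194, 0.981, 0.0]
wrist_force: [1.7, -1.0, -2.1]
width: 0.045
grasp_force: 64.3
```

Emit:
servo_tool(twist=[[0,0,0],[0,0,0]], linear=[[0,0,0.01],[0,0,0]], fingers=[30,30])

```text
t: 12.17
tcp_pos: [0.577, 0.1178, 0.1244]
ee_rot: [-0.0, 0.194, 0.981, 0.0]
wrist_force: [1.9, -1.5, -1.9]
width: 0.0456
grasp_force: 64.1
```

Emit:
servo_tool(twist=[[0,0,0],[0,0,0]], linear=[[0,0,0.01],[0,0,0]], fingers=[30,30])

```text
t: 12.33
tcp_pos: [0.577, 0.1178, 0.1247]
ee_rot: [-0.0, 0.194, 0.981, 0.0]
wrist_force: [1.2, -0.9, -4.1]
width: 0.0452
grasp_force: 63.9
```

Emit:
servo_tool(twist=[[0,0,0],[0,0,0]], linear=[[0,0,0.01],[0,0,0]], fingers=[30,30])

```text
t: 12.5
tcp_pos: [0.5769, 0.1178, 0.1248]
ee_rot: [-0.0, 0.194, 0.981, 0.0]
wrist_force: [2.5, -0.8, -8.4]
width: 0.0452
grasp_force: 63.7
```

Emit:
servo_tool(twist=[[0,0,0],[0,0,0]], linear=[[0,0,0.01],[0,0,0]], fingers=[30,30])

```text
t: 12.67
tcp_pos: [0.5768, 0.1177, 0.125]
ee_rot: [-0.0, 0.194, 0.981, -0.0]
wrist_force: [3.8, -0.1, -11.7]
width: 0.0454
grasp_force: 63.4
```

Emit:
servo_tool(twist=[[0,0,0],[0,0,0],[0,0,0]], linear=[[0,0,0.01],[0,0,0],[0,0,0]], fingers=[30,30,30])

```text
t: 12.92
tcp_pos: [0.5768, 0.1178, 0.1252]
ee_rot: [-0.0, 0.194, 0.981, 0.0]
wrist_force: [5.0, -0.4, -14.9]
width: 0.0454
grasp_force: 63.7
```

Emit:
servo_tool(twist=[[0,0,0],[0,0,0],[0,0,0]], linear=[[0,0,0],[0,0,0],[0,0,0]], fingers=[30,30,30])

```text
t: 13.17
tcp_pos: [0.5768, 0.1178, 0.1252]
ee_rot: [-0.0, 0.194, 0.981, -0.0]
wrist_force: [4.8, -0.9, -15.2]
width: 0.0454
grasp_force: 63.7
```

Emit:
servo_tool(twist=[[0,0,0],[0,0,0],[0,0,0]], linear=[[0.008,0,0.0025],[0,0,0],[0,0,0]], fingers=[30,30,30])

```text
t: 13.42
tcp_pos: [0.5768, 0.1178, 0.1253]
ee_rot: [-0.001, 0.194, 0.981, -0.0]
wrist_force: [4.2, -0.9, -18.9]
width: 0.0452
grasp_force: 64.1
```

Emit:
servo_tool(twist=[[0,0,0],[0,0,0],[0,0,0],[0,0,0],[0,0,0]], linear=[[0,0,0],[0,0,0],[0,0,0],[0,0,0],[0,0,0]], fingers=[30,30,30,30,30])

```text
t: 13.83
tcp_pos: [0.5768, 0.1178, 0.1254]
ee_rot: [-0.001, 0.194, 0.981, -0.0]
wrist_force: [5.3, -0.7, -25.1]
width: 0.0452
grasp_force: 65.0
```

Emit:
servo_tool(twist=[[0,0,0],[0,0,0],[0,0,0],[0,0,0],[0,0,0]], linear=[[0,0,0],[0,0,0],[0,0,0],[0,0,0],[0,0,0]], fingers=[30,30,30,30,30])

```text
t: 14.25
tcp_pos: [0.5768, 0.1178, 0.1254]
ee_rot: [-0.001, 0.194, 0.981, -0.0]
wrist_force: [4.0, -0.2, -25.1]
width: 0.0451
grasp_force: 65.0
```

Emit:
servo_tool(twist=[[0,0,0],[0,0,0],[0,0,0],[0,0,0],[0,0,0]], linear=[[0,0,0],[0,0,0],[0,0,0],[0,0,0],[0,0,0]], fingers=[30,30,30,30,30])

```text
t: 14.67
tcp_pos: [0.5768, 0.1178, 0.1254]
ee_rot: [-0.001, 0.194, 0.981, -0.0]
wrist_force: [4.3, -1.0, -24.8]
width: 0.0451
grasp_force: 65.0
```

Emit:
servo_tool(twist=[[0,0,0],[0,0,0],[0,0,0],[0,0,0],[0,0,0]], linear=[[0,0,0],[0,0,0],[0,0,0],[0,0,0],[0,0,0]], fingers=[30,30,30,30,30])

```text
t: 15.08
tcp_pos: [0.5768, 0.1178, 0.1254]
ee_rot: [-0.001, 0.194, 0.981, -0.0]
wrist_force: [4.1, -0.8, -25.2]
width: 0.0455
grasp_force: 65.0
```

The pull climbed to about 25 N at the wrist, of which roughly 1.3 N is the caster's own weight. That's higher than I intended, so I'm easing it back to about 15 N.

Emit:
servo_tool(twist=[[0,0,0],[0,0,0]], linear=[[0,0,-0.006],[0,0,0]], fingers=[30,30])

```text
t: 15.25
tcp_pos: [0.5769, 0.1178, 0.1254]
ee_rot: [-0.001, 0.194, 0.981, -0.0]
wrist_force: [2.9, -1.0, -24.0]
width: 0.0454
grasp_force: 64.9
```

Emit:
servo_tool(twist=[[0,0,0],[0,0,0]], linear=[[0,0,-0.01],[0,0,0]], fingers=[30,30])

```text
t: 15.42
tcp_pos: [0.577, 0.1178, 0.1254]
ee_rot: [-0.0, 0.194, 0.981, -0.0]
wrist_force: [1.0, -0.8, -23.2]
width: 0.0455
grasp_force: 65.0
```

Emit:
servo_tool(twist=[[0,0,0],[0,0,0]], linear=[[0,0,-0.008],[0,0,0]], fingers=[30,30])

```text
t: 15.58
tcp_pos: [0.577, 0.1177, 0.1253]
ee_rot: [-0.0, 0.194, 0.981, -0.0]
wrist_force: [0.1, -1.3, -21.0]
width: 0.0449
grasp_force: 65.2
```

```bash
python3 - <<'E'
from h import *
o=manip.observe(); print(o["tcp_pos"],o["wrist_force"],o["wrist_torque"],o["ee_rot"])
E
```

```text
[0.57701986 0.11774992 0.12531821] [  0.06936071  -1.33187299 -21.02501583] [-0.27933098  0.00855632 -0.04068064] [-2.99202181e-04  1.93861992e-01  9.81028760e-01 -1.00259258e-04]
```

Emit:
servo_tool(twist=[[0,0,0],[0,0,0]], linear=[[0,0,-0.008],[0,0,0]], fingers=[30,30])

```text
t: 15.75
tcp_pos: [0.5771, 0.1178, 0.1253]
ee_rot: [-0.0, 0.194, 0.981, -0.0]
wrist_force: [-1.9, -1.7, -17.8]
width: 0.0456
grasp_force: 65.5
```

Emit:
servo_tool(twist=[[0,0,0],[0,0,0],[0,0,0]], linear=[[0,0,-0.003],[0,0,0],[0,0,0]], fingers=[30,30,30])

```text
t: 16.0
tcp_pos: [0.5773, 0.1178, 0.1252]
ee_rot: [0.0, 0.194, 0.981, 0.0]
wrist_force: [-2.3, -1.8, -14.9]
width: 0.0452
grasp_force: 65.8
```

Emit:
servo_tool(twist=[[0,0,0],[0,0,0]], linear=[[-0.002,0,0.002],[0,0,0]], fingers=[30,30])

```text
t: 16.17
tcp_pos: [0.5775, 0.1178, 0.1252]
ee_rot: [0.0, 0.194, 0.981, 0.0]
wrist_force: [-2.7, -1.0, -15.2]
width: 0.0452
grasp_force: 65.7
```

Emit:
servo_tool(twist=[[0,0,0],[0,0,0],[0,0,0]], linear=[[0,0,0.002],[0,0,0],[0,0,0]], fingers=[30,30,30])

```text
t: 16.42
tcp_pos: [0.5776, 0.1178, 0.1252]
ee_rot: [0.0, 0.194, 0.981, 0.0]
wrist_force: [-0.6, -0.6, -14.4]
width: 0.0454
grasp_force: 65.7
```

Emit:
servo_tool(twist=[[0,0,0],[0,0,0],[0,0,0]], linear=[[0,0,0.004],[0,0,0],[0,0,0]], fingers=[30,30,30])

```text
t: 16.67
tcp_pos: [0.5775, 0.1178, 0.1252]
ee_rot: [0.0, 0.194, 0.981, 0.0]
wrist_force: [-0.8, -0.4, -15.4]
width: 0.0453
grasp_force: 65.7
```

Steady and straight at about 15 N. I'm holding and watching it.

Emit:
servo_tool(twist=[[0,0,0],[0,0,0],[0,0,0],[0,0,0],[0,0,0]], linear=[[0,0,0.001],[0,0,0],[0,0,0],[0,0,0],[0,0,0]], fingers=[30,30,30,30,30])

```text
t: 17.08
tcp_pos: [0.5774, 0.1178, 0.1252]
ee_rot: [0.0, 0.194, 0.981, 0.0]
wrist_force: [0.6, -0.5, -15.8]
width: 0.0454
grasp_force: 65.7
```

Emit:
servo_tool(twist=[[0,0,0],[0,0,0],[0,0,0],[0,0,0],[0,0,0]], linear=[[0,0,0],[0,0,0],[0,0,0],[0,0,0],[0,0,0]], fingers=[30,30,30,30,30])

```text
t: 17.5
tcp_pos: [0.5774, 0.1178, 0.1252]
ee_rot: [0.0, 0.194, 0.981, 0.0]
wrist_force: [1.0, -1.1, -16.5]
width: 0.045
grasp_force: 65.7
```

Emit:
servo_tool(twist=[[0,0,0],[0,0,0],[0,0,0],[0,0,0],[0,0,0]], linear=[[0,0,0],[0,0,0],[0,0,0],[0,0,0],[0,0,0]], fingers=[30,30,30,30,30])

```text
t: 17.92
tcp_pos: [0.5773, 0.1178, 0.1252]
ee_rot: [0.0, 0.194, 0.981, 0.0]
wrist_force: [2.0, -0.4, -15.8]
width: 0.0453
grasp_force: 65.7
```

Emit:
servo_tool(twist=[[0,0,0],[0,0,0],[0,0,0],[0,0,0],[0,0,0]], linear=[[0,0,0],[0,0,0],[0,0,0],[0,0,0],[0,0,0]], fingers=[30,30,30,30,30])

```text
t: 18.33
tcp_pos: [0.5774, 0.1178, 0.1252]
ee_rot: [0.0, 0.194, 0.981, 0.0]
wrist_force: [1.5, 0.3, -15.3]
width: 0.0451
grasp_force: 65.7
```

Emit:
servo_tool(twist=[[0,0,0],[0,0,0],[0,0,0],[0,0,0],[0,0,0]], linear=[[0,0,0],[0,0,0],[0,0,0],[0,0,0],[0,0,0]], fingers=[30,30,30,30,30])

```text
t: 18.75
tcp_pos: [0.5773, 0.1178, 0.1252]
ee_rot: [0.0, 0.194, 0.981, 0.0]
wrist_force: [2.5, -0.6, -16.1]
width: 0.0455
grasp_force: 65.8
```

The pull held at about 15 N for over 2 s. Now I'm lowering the caster back onto its seat.

Emit:
servo_tool(twist=[[0,0,0],[0,0,0],[0,0,0],[0,0,0],[0,0,0]], linear=[[0,0,-0.02],[0,0,-0.02],[0,0,-0.02],[0,0,-0.02],[0,0,-0.01]], fingers=[30,30,30,30,30])

```text
t: 19.17
tcp_pos: [0.578, 0.1177, 0.1228]
ee_rot: [0.001, 0.194, 0.981, 0.0]
wrist_force: [-0.3, 0.5, -1.1]
width: 0.0454
grasp_force: 67.2
```

Emit:
servo_tool(twist=[[0,0,0],[0,0,0]], linear=[[0,0,-0.01],[0,0,0]], fingers=[30,30])

```text
t: 19.33
tcp_pos: [0.5777, 0.1179, 0.1217]
ee_rot: [0.001, 0.194, 0.981, 0.0]
wrist_force: [0.1, -0.2, -1.5]
width: 0.0456
grasp_force: 67.2
```

Emit:
servo_tool(twist=[[0,0,0],[0,0,0]], linear=[[0,0,-0.0125],[0,0,-0.005]], fingers=[30,30])

```text
t: 19.5
tcp_pos: [0.5777, 0.1178, 0.1213]
ee_rot: [0.001, 0.194, 0.981, 0.0]
wrist_force: [-1.9, -0.0, 5.8]
width: 0.0457
grasp_force: 68.1
```

Emit:
servo_tool(twist=[[0,0,0],[0,0,0],[0,0,0],[0,0,0],[0,0,0]], linear=[[0,0,0],[0,0,0],[0,0,0],[0,0,0],[0,0,0]], fingers=[60,80,80,80,80])

```text
t: 19.92
tcp_pos: [0.5773, 0.1178, 0.1204]
ee_rot: [-0.0, 0.194, 0.981, 0.0]
wrist_force: [0.1, 0.0, -0.7]
width: 0.0802
grasp_force: 0.0
```

Emit:
servo_tool(twist=[[0,0,0],[0,0,0],[0,0,0],[0,0,0],[0,0,0]], linear=[[0,0,0.2],[0,0,0.4],[0,0,0.8],[0,0,0.8],[0,0,0.8]], fingers=[80,80,80,80,80])

```text
t: 20.33
tcp_pos: [0.5769, 0.1178, 0.2423]
ee_rot: [-0.0, 0.194, 0.981, 0.0]
wrist_force: [-0.7, -0.2, 0.5]
width: 0.0799
grasp_force: 0.0
```

Emit:
servo_tool(twist=[[0,0,0],[0,0,0],[0,0,0],[0,0,0],[0,0,0]], linear=[[0,-0.5,0],[0,-0.5,0],[0,-0.5,0],[0,0,0],[0,0,0]], fingers=[80,80,80,80,80])

```text
t: 20.75
tcp_pos: [0.5774, 0.057, 0.241]
ee_rot: [0.0, 0.195, 0.981, 0.0]
wrist_force: [-0.5, 0.1, 0.0]
width: 0.0797
grasp_force: 0.0
```

```bash
python3 - <<'E'
from h import *
im=read_camera("scene")[...,::-1]; w=read_camera("wrist")[...,::-1]
a=cv2.resize(im[130:250,290:410],(400,400),interpolation=cv2.INTER_CUBIC); b=cv2.resize(w,(400,300)); b=np.vstack([b,np.zeros((100,400,3),np.uint8)])
cv2.imwrite("pics/end.png",np.hstack([a,b])); print(manip.observe()["t"])
E
```

```text
20.85
```

View pics/end.png

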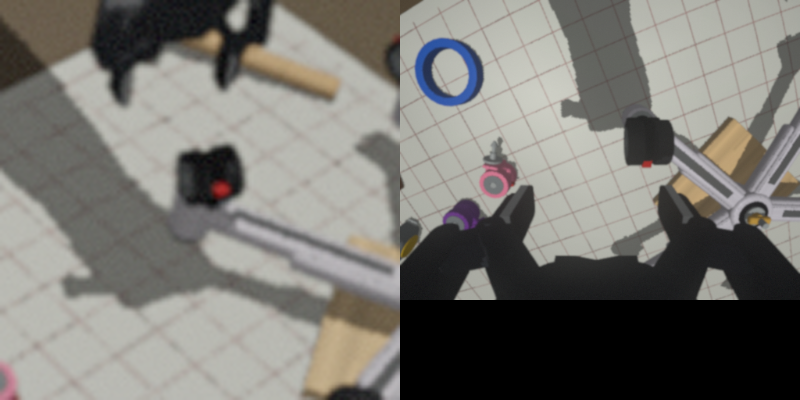

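The final pictures show the caster upright on the boss, at (210,178) in the left crop and (648,140) in the right, with the fingers clear of it. Handing in.

```bash
python3 -c "
from cell import workorder; print(workorder.finish_job())"
```

```text
the job is handed in; nothing more can be done
None
```

The job is handed in: the caster is snapped home in its socket and held a straight-up pull of about 15 N for roughly 2 s. Before that hold, the pull overshot for about 1.5 s to a steady 25 N at the wrist (peak reading 25.2 N, about 24 N net of the caster's weight), right at your 25 N limit.

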